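Register a metal blank in the laser jig and hold it for clamping

ROBOT

A 6-joint arm with a two-finger parallel gripper is mounted at the origin on the work surface. World frame = base frame: x ahead of the robot, y to its left, z up, the work surface at z = 0. Lengths are in m, angles in rad, forces in N, time in s.
With the tool pointing down it reaches from about 0.4 to 0.825 m from the base axis. Payload 7 kg.
Tool frame: the origin (TCP) lies on the front face of the gripper's body, between the roots of the fingers; the fingertips stand 66 mm ahead of it and the grasp point (between the pads) lies 47 mm ahead of it; z points along the fingers, y is the line along which they close (so a half turn about z gives the same grasp; the last joint's range is limited). The gripper opens to 88 mm and grips with 3 to 60 N. Pads are 19 mm wide; open, the fingers measure 130 mm over their backs; the gripper's body (78 mm by 193 mm) begins 47 mm behind the grasp point.
Start: joints at [-0.982, 0.359, 0.012, 0, -1.224, -0.288], TCP at [0.2, -0.645, 0.292] pointing down, gripper open.
Joint ranges: [-3.07, 3.07], [-1.43, 2.12], [-1.02, 1.25], [-3.03, 1.67], [-3.05, -0], [-3.03, 3.03]. Speed limits (rad/s): [2.39, 2.39, 3.01, 3.14, 3.14, 3.14].

INTERFACE

Orientations are given as [roll, pitch, yaw] about the fixed x, y, z axes, in that order (R = Rz(yaw) Ry(pitch) Rx(roll)).
In Python, from station import arm gives the robot as it stands. The module is installed in compiled form; this text tells all that it offers.
- The arm moves only by the tool move_arm, never from a script. Its argument "increments" is a list of rows, each an object of numbers: "jaw": the gripper command: -1 is shut, 1 is fully open, values between are in proportion; "dx", "dy", "dz": the shift along the tool's x, y, z in m; "twist": the turn about the tool's z in rad. A call has 1 to 12 rows; each row shifts and turns the commanded pose from where the row before left it, along the tool's axes as they then stand; what a row does not reach is not made up. A row lasts 1/12 s, in which the tool goes at most 41.7 mm and 7.16 degrees, less where a joint would pass 70% of its speed; a pose out of reach is approached as far as the arm can. A call is refused whole if a number of a shift passes 0.0417 or a number of a turn 0.125, either way. A call with a gripper value outside its range is refused whole. The fingers move at their own pace and stop on an object; "force" is the grip in N (left out, the last holds). Time passes only in rows, so rows that do not move let the fingers close. It gives the time, the measured TCP pose, the force, the opening and the grip force at its end, in the units of the state.
- arm.get_state(): the state, without advancing time (a new reading comes with each control period).
- arm.grab_frame(name): name is "scene" or "top" or "wrist"; returns the picture (384x512x3 uint8, blue, green, red); there is no depth.
- arm.camera_info(name): a dict with "K" (3x3 intrinsics, pixels), "k1" (the pictures are not rectified: a ray, as slopes to the right and down, at radius r is drawn at 1 + k1 r^2 times it, then the intrinsics apply), "extrinsics" (4x4, takes a point from camera to world coordinates). Camera axes: x right, y down, z forward; pixel columns grow to the right and rows downward; lengths in m; the calibration is good to about 2 mm. A picture is of the moment at which its call begins: read the wrist's pose just before it. camera_info takes no time and is no camera call; for the wrist camera it gives the pose at the moment of the call.
- arm.job_done(): hands the job in; it is judged then, once.
Trained networks look in the newest picture that a camera, given by its name, has taken for a name from the list of things; names that differ only in an ending like _2 or _b are one class to them, and where a whole thing is asked for, a point or a joint stands for the part that bears it (a point fixed in the world has none). Each returns a list of dicts, best first, with "score" (0 to 1); they miss things now and then, are a little off and sometimes report something else, mostly with a low value. They report only what shows in the picture. A call takes as long as a camera call. They do not tell look-alikes from the thing itself.
- arm.find_in(camera, name): "position" ([x, y, z] in m, in world coordinates, good to about 4 mm: the middle of the surface that is visible of it).
- arm.silhouettes(camera, name): "pixels" (384x512 bool, what is visible of it).
- arm.pinpoint(camera, name): "position" ([x, y, z] in m, in world coordinates, good to about 4 mm: a listed point, or the origin of a listed thing).
The state is a dict: "t": time; "q": joint angles; "qd": joint speeds; "joint_efforts": joint torques, N m; "eef_pos": TCP position; "ee_rot": TCP orientation; "force": force on the tool from outside, world axes, zero at the start; "moment": the same for the moment, N m; "width": finger opening in m; "gripper_force": force on a finger pad.
Only numpy, scipy, OpenCV 4.12 (cv2) and the standard library are available. Lean on these libraries where they do the work, as an engineer would, in place of code of your own. Each camera call takes 0.05 s, during which the arm holds its last target. There are 200 camera calls.

TASK

Take the focus gauge off the laser jig and stand it upright in the grey tray. Then lay the long aluminium block flat on the jig plate with its long side along the long rail, and press it fully home into the corner, firmly against the side rail and the end stop at once; finish while still holding it pressed there so that I can clamp it. Leave everything else on the table where it is.

Things in the scene. Friction and masses are not known exactly. Their poses are not given: they have to be found in the camera images.
- jig: The registration jig: a fixed grey metal plate 200 x 160 x 12 mm (x, y, z) lying on the table, with two low steel stops screwed on top that make an inside corner. Origin: centre of its underside; z up, top face at z = 12. The free seat lies on the -x, -y side of the stops: the end stop's face is the plane x = +70, the side rail's face is the plane y = +50 (mm, jig frame). Rigid, does not move.
- end_stop: The short stop of the jig, steel bar 18 x 85 x 10 mm (x, y, z; axes as the jig's), standing 10 mm above the plate. Origin: middle of the lower edge of its contact face, at (70, -5, 12) mm in the jig; the face looks to the jig's -x and reaches from y = -47.5 to +37.5 mm in the jig.
- side_rail: The long stop of the jig, steel bar 135 x 18 x 10 mm (x, y, z; axes as the jig's), standing 10 mm above the plate. Origin: middle of the lower edge of its contact face, at (0, 50, 12) mm in the jig; the face looks to the jig's -y and reaches from x = -67.5 to +67.5 mm in the jig.
- blank: The long aluminium block, loose, 70 x 36 x 40 mm (x, y, z), with two small dark hole marks on its top; about 0.2 to 0.35 kg. Origin: centre of its underside, z up. It looks the same after a half turn about z. Not slippery (friction about 1): pressed on one stop it drags when slid along it. Fully home its origin is at (35, 32, 12) mm in the jig.
- gauge: The focus gauge, a loose steel turned part standing on the jig's seat at the start: a foot 34 mm in diameter and 12 mm high, above it a neck 22 mm in diameter up to 48 mm; about 0.17 kg. Origin: centre of its underside, z up along its axis.
- tray: Empty grey plastic tray, fixed on the table, 120 x 100 x 28 mm outside (x, y, z), walls and floor 4 mm. Origin: centre of its underside, z up.
- short_block: Bystander: a short aluminium block, 38 x 36 x 40 mm, one hole mark on top; origin at the centre of its underside. Near the long block.
- disc: Bystander: a flat aluminium disc, 50 mm in diameter, 18 mm high; origin at the centre of its underside. Near the long block.
- screwdriver: Bystander: a screwdriver lying near the robot's left; its length along its x.
- wash_bottle: Bystander: a closed white bottle, 60 mm in diameter, 150 mm high, upright beyond the tray; origin at the centre of its underside.
- tape: Bystander: a clear ring of tape, 90 mm in diameter, 24 mm high, lying flat; origin at the centre of its underside.
- optic_post: Bystander: an optic on a post, about 130 mm high on a 44 mm round foot, beyond the jig; origin at the centre of its underside.
Not all that is in view belongs to the job. What is shaped like the tray but blue, orange or turquoise is not meant.

How it is judged:
On the way:
1. the focus gauge stands upright in the tray, let go (x of gauge in the frame of tray between -0.05 and 0.05 m and y of gauge in the frame of tray between -0.04 and 0.04 m and z of gauge in the frame of tray between 0 and 0.01 m and angle between gauge's own z axis and vertical below 0.15 rad and contact force between gauge and the arm below 0.05 N and contact force between gauge and the fingers below 0.05 N and linear speed of gauge below 0.02 m/s), for 0.2 s.
At the end, for the whole second after the job is handed in: Block flat on the plate, long side along the rail (0.05 rad), within 4 mm of home, over 2 N on the end stop and over 2 N on the side rail at once, still held or pushed by the robot, at rest; the gauge stands upright (0.15 rad) on the tray floor, let go (all of step 1 and contact force between blank and end_stop above 2 N and contact force between blank and side_rail above 2 N and (contact force between blank and the fingers above 1 N or contact force between blank and the arm above 1 N) and x of blank in the frame of jig between 0.031 and 0.039 m and y of blank in the frame of jig between 0.028 and 0.036 m and z of blank in the frame of jig between 0.009 and 0.0145 m and angle between the x axis of blank and the x axis of jig, either way round below 0.05 rad and angle between blank's own z axis and vertical below 0.05 rad and linear speed of blank below 0.01 m/s); the arm keeps its last pose, push and grip.
It fails at once if a bystander is shifted by more than 30 mm (distance of any of short_block, disc, screwdriver, wash_bottle, tape, optic_post from where it was at the start of the episode above 0.03 m).
It also fails if it takes over 72 s, if anything falls off the work surface, if the arm or the gripper's body presses on something with over 40 N, if the wrist force passes 120 N, or if a joint passes its speed limit or range.

## Working session

There is one attempt and no reset: what is moved stays moved. The work goes in short steps, Python scripts to look and compute and a tool call to move; the robot and the scene stay as the last step left them, time stands still between calls to the robot, and variables do not carry over. Pictures are saved under pics/ and viewed, at most 10 in all, crops included, and the job is handed in when it is done.

Besides the shell and the picture viewer there is one more tool, called in YAML: its name, and indented under it one key for each argument. move_arm: Moves the arm, as the interface text tells. Its arguments: {"type":"object","properties":{"increments":{"type":"array"},"force":{"type":"number"}},"required":["increments"]}

```bash
mkdir -p pics; python3 - <<'E'
from station import arm
import cv2,numpy as np
for c in ["scene","top"]:
    cv2.imwrite(f"pics/{c}0.png",arm.grab_frame(c))
    for n in ["jig","gauge","blank","tray","short_block","disc"]:
        print(c,n,[(np.round(d["position"],3).tolist(),round(d["score"],2)) for d in arm.pinpoint(c,n)[:3]])
s=arm.get_state();print({k:np.round(v,3).tolist() for k,v in s.items()})
for c in ["scene","top","wrist"]: print(arm.camera_info(c))
E
```

```text
scene jig [([0.477, 0.196, 0.0], 0.82)]
scene gauge [([0.518, 0.217, 0.014], 0.42)]
scene blank [([0.434, -0.207, -0.001], 0.68), ([0.475, 0.196, 0.001], 0.38), ([0.492, -0.38, 0.001], 0.18)]
scene tray [([0.29, -0.248, -0.002], 0.97), ([0.331, -0.062, 0.001], 0.93), ([0.829, -0.095, 0.001], 0.69)]
scene short_block [([0.492, -0.381, 0.001], 0.47), ([0.683, -0.265, 0.0], 0.19)]
scene disc [([0.553, -0.244, -0.004], 0.44)]
top jig [([0.476, 0.195, -0.003], 0.88)]
top gauge [([0.52, 0.218, 0.011], 0.42)]
top blank [([0.434, -0.206, -0.002], 0.73)]
top tray [([0.602, -0.079, 0.001], 0.9), ([0.288, -0.248, 0.001], 0.89), ([0.236, -0.454, 0.002], 0.82)]
top short_block [([0.491, -0.377, -0.001], 0.74)]
top disc [([0.55, -0.242, -0.002], 0.79)]
{'t': 0.7, 'q': [-0.982, 0.359, 0.012, 0.0, -1.224, -0.288], 'qd': [0.0, 0.0, 0.001, 0.0, -0.0, 0.0], 'joint_efforts': [0.001, -58.216, 29.325, 7.002, 0.012, 0.0], 'eef_pos': [0.2, -0.645, 0.292], 'ee_rot': [-3.142, -0.0, -2.841], 'force': [-0.141, -0.374, -0.451], 'moment': [-0.028, 0.048, 0.025], 'gripper_force': 0.0, 'width': 0.088}
{'K': array([
[... 631 characters left out ...]
ics': array([[-0.00919784, -0.99147983,  0.12993517,  0.39178275],
       [-0.99982895,  0.0112038 ,  0.0147156 , -0.06769781],
       [-0.01604599, -0.12977759, -0.99141329,  1.06409479],
       [ 0.        ,  0.        ,  0.        ,  1.        ]])}
{'K': array([[332.10978853,   0.        , 253.12670759],
       [  0.        , 332.10978853, 193.93942709],
       [  0.        ,   0.        ,   1.        ]]), 'k1': -0.05054131122767286, 'extrinsics': array([[-0.29644066,  0.92431673,  0.24033625,  0.13671462],
       [ 0.95505054,  0.28658953,  0.0757951 , -0.66403222],
       [ 0.00118083,  0.25200202, -0.96772599,  0.38485798],
       [ 0.        ,  0.        ,  0.        ,  1.        ]])}
```

View pics/top0.png

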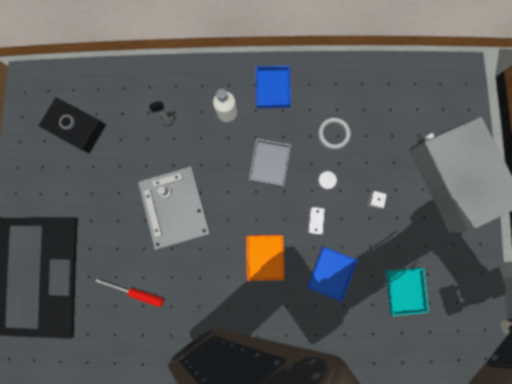

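View pics/scene0.png

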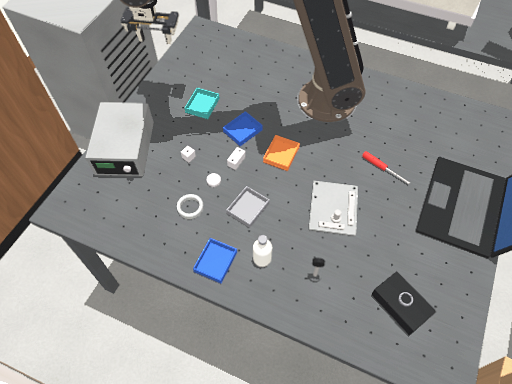

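Meant tray: the only grey one, at top px (270,162), not blue (273,87)/(333,273), orange (265,258) or turquoise (407,291). Long block: px (317,221), two hole marks. The short block at (378,199) has only one. The gauge is at (165,190) on the jig.

```bash
cat > h.py <<'E'
from station import arm
import cv2,numpy as np
def proj(cam,px,z,info=None):
    i=info or arm.camera_info(cam);E=i["extrinsics"]
    p=cv2.undistortPoints(np.float64(px).reshape(-1,1,2),i["K"],np.array([i["k1"],0,0,0.]))[:,0]
    d=np.c_[p,np.ones(len(p))]@E[:3,:3].T
    o=E[:3,3]; return (o+d*((z-o[2])/d[:,2])[:,None])[:,:2]
def rect(cam,name,z,info=None,near=None):
    r=arm.silhouettes(cam,name)
    out=[]
    for d in r:
        m=d["pixels"].astype(np.uint8)
        c=max(cv2.findContours(m,0,2)[0],key=cv2.contourArea)[:,0]
        w=proj(cam,c,z,info); R=cv2.minAreaRect((w*1000).astype(np.float32))
        out.append((round(d["score"],2),[np.round(v,1).tolist() for v in R], c.mean(0).round().tolist()))
    return out
E
python3 - <<'E'
from h import *
img=arm.grab_frame("top"); arm.grab_frame("scene")
for c in ["top","scene"]:
    print(c,"jig",rect(c,"jig",.012));print("tray",rect(c,"tray",.028));print("blank",rect(c,"blank",.04));print("gauge",rect(c,"gauge",.06))
    for n in ["end_stop","side_rail"]: print(n,[(np.round(d["position"],3).tolist(),round(d["score"],2)) for d in arm.pinpoint(c,n)[:2]])
crop=np.hstack([cv2.resize(img[y-35:y+35,x-35:x+35],(350,350),interpolation=2) for x,y in [(317,218),(270,162)]])
cv2.imwrite("pics/crop1.png",crop)
E
```

```text
top jig [(0.93, [[475.7, 195.4], [201.7, 163.6], 15.1], [174.0, 207.0]), (0.48, [[433.7, -207.5], [43.9, 72.2], 85.0], [318.0, 222.0])]
tray [(0.92, [[595.8, -78.4], [100.3, 128.9], 79.2], [268.0, 161.0]), (0.84, [[334.7, -63.4], [98.5, 116.1], 89.6], [265.0, 257.0]), (0.77, [[238.2, -448.6], [125.9, 109.8], 3.6], [408.0, 290.0]), (0.68, [[289.2, -243.7], [104.1, 121.2], 66.4], [331.0, 273.0]), (0.58, [[822.7, -92.0], [99.1, 125.9], 89.1], [271.0, 87.0])]
blank [(0.77, [[435.8, -202.6], [42.4, 72.1], 80.2], [316.0, 220.0]), (0.72, [[550.5, 206.1], [21.9, 84.1], 15.4], [167.0, 179.0])]
gauge [(0.68, [[513.4, 212.0], [33.5, 27.4], 89.4], [162.0, 192.0]), (0.6, [[738.4, 222.8], [80.1, 35.9], 44.7], [161.0, 112.0])]
end_stop [([0.547, 0.206, 0.015], 0.66)]
side_rail [([0.462, 0.246, 0.012], 0.85)]
scene jig [(0.71, [[479.3, 192.8], [210.1, 166.1], 15.6], [330.0, 207.0]), (0.17, [[552.0, -243.6], [61.4, 43.8], 26.7], [214.0, 180.0])]
tray [(0.96, [[345.0, -64.7], [136.0, 102.4], 1.5], [280.0, 152.0]), (0.82, [[247.7, -448.9], [136.2, 110.1], 3.5], [202.0, 105.0]), (0.72, [[516.1, 213.3], [49.2, 25.6], 10.6], [336.0, 214.0]), (0.62, [[300.5, -246.6], [121.0, 134.7], 65.7], [241.0, 128.0]), (0.59, [[608.2, -79.5], [104.3, 129.6], 78.7], [248.0, 206.0])]
blank [(0.63, [[445.7, -202.4], [47.7, 88.3], 83.6], [236.0, 160.0])]
gauge []
end_stop [([0.543, 0.213, 0.014], 0.51)]
side_rail [([0.461, 0.243, 0.011], 0.63)]
```

View pics/crop1.png

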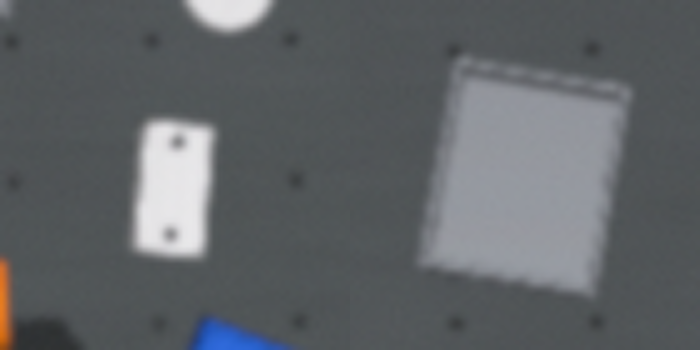

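The crop confirms it: the left half shows the two-hole block, the right half the empty grey tray. Now moving over the gauge.

move_arm:
  increments:
    - {"dx": -0.0233,"dy": 0.0304,"jaw": 0.2}
    - {"dx": -0.0233,"dy": 0.0304,"jaw": 0.2}
    - {"dx": -0.0233,"dy": 0.0304,"jaw": 0.2}
    - {"dx": -0.0233,"dy": 0.0304,"jaw": 0.2}
    - {"dx": -0.0233,"dy": 0.0304,"jaw": 0.2}
    - {"dx": -0.0233,"dy": 0.0304,"jaw": 0.2}
    - {"dx": -0.0233,"dy": 0.0304,"jaw": 0.2}
    - {"dx": -0.0233,"dy": 0.0304,"jaw": 0.2}
    - {"dx": -0.0233,"dy": 0.0304,"jaw": 0.2}
    - {"dx": -0.0233,"dy": 0.0304,"jaw": 0.2}
    - {"dx": -0.0233,"dy": 0.0304,"jaw": 0.2}
    - {"dx": -0.0233,"dy": 0.0304,"jaw": 0.2}

```text
$.increments[0]: bad value
```

move_arm:
  increments:
    - {"dx": -0.0233,"dy": 0.0304,"jaw": 0.2}
    - {"dx": -0.0233,"dy": 0.0304,"jaw": 0.2}
    - {"dx": -0.0233,"dy": 0.0304,"jaw": 0.2}
    - {"dx": -0.0233,"dy": 0.0304,"jaw": 0.2}
    - {"dx": -0.0233,"dy": 0.0304,"jaw": 0.2}
    - {"dx": -0.0233,"dy": 0.0304,"jaw": 0.2}
    - {"dx": -0.0233,"dy": 0.0304,"jaw": 0.2}
    - {"dx": -0.0233,"dy": 0.0304,"jaw": 0.2}
    - {"dx": -0.0233,"dy": 0.0304,"jaw": 0.2}
    - {"dx": -0.0233,"dy": 0.0304,"jaw": 0.2}
    - {"dx": -0.0233,"dy": 0.0304,"jaw": 0.2}
    - {"dx": -0.0233,"dy": 0.0304,"jaw": 0.2}

```text
$.increments[0]: bad value
```

```bash
python3 - <<'E'
from h import *
s=arm.get_state();print({k:np.round(s[k],3).tolist() for k in["t","q","eef_pos","ee_rot","width"]})
i=arm.camera_info("wrist");img=arm.grab_frame("wrist");cv2.imwrite("pics/w1.png",img)
print("jig",rect("wrist","jig",.012,i))
for n in["gauge","jig","end_stop","side_rail"]: print(n,[(np.round(d["position"],3).tolist(),round(d["score"],2)) for d in arm.pinpoint("wrist",n)[:2]])
print("gauge",rect("wrist","gauge",.06,i))
np.savez("w1",K=i["K"],E=i["extrinsics"],k1=i["k1"])
E
```

```text
{'t': 1.4, 'q': [-0.982, 0.359, 0.012, -0.0, -1.224, -0.288], 'eef_pos': [0.2, -0.645, 0.292], 'ee_rot': [3.142, 0.0, -2.841], 'width': 0.088}
jig []
gauge []
jig []
end_stop []
side_rail []
gauge []
```

View pics/w1.png

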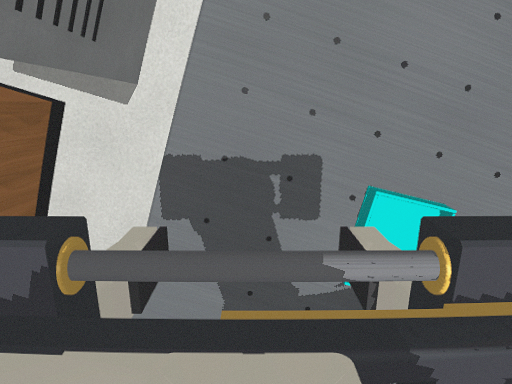

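The wrist view shows only bare table and the turquoise tray at (400,215), since the move was refused. I'll retry with all the keys given.

move_arm:
  increments:
    - {"jaw": 0.2,"dx": -0.0233,"dy": 0.0304,"dz": 0,"twist": 0}
    - {"jaw": 0.2,"dx": -0.0233,"dy": 0.0304,"dz": 0,"twist": 0}
    - {"jaw": 0.2,"dx": -0.0233,"dy": 0.0304,"dz": 0,"twist": 0}
    - {"jaw": 0.2,"dx": -0.0233,"dy": 0.0304,"dz": 0,"twist": 0}
    - {"jaw": 0.2,"dx": -0.0233,"dy": 0.0304,"dz": 0,"twist": 0}
    - {"jaw": 0.2,"dx": -0.0233,"dy": 0.0304,"dz": 0,"twist": 0}
    - {"jaw": 0.2,"dx": -0.0233,"dy": 0.0304,"dz": 0,"twist": 0}
    - {"jaw": 0.2,"dx": -0.0233,"dy": 0.0304,"dz": 0,"twist": 0}
    - {"jaw": 0.2,"dx": -0.0233,"dy": 0.0304,"dz": 0,"twist": 0}
    - {"jaw": 0.2,"dx": -0.0233,"dy": 0.0304,"dz": 0,"twist": 0}
    - {"jaw": 0.2,"dx": -0.0233,"dy": 0.0304,"dz": 0,"twist": 0}
    - {"jaw": 0.2,"dx": -0.0233,"dy": 0.0304,"dz": 0,"twist": 0}

```text
t: 2.75
eef_pos: [0.359, -0.2117, 0.2926]
ee_rot: [-3.141, 0.001, -2.841]
force: [1.7, 0.4, -0.4]
width: 0.0523
gripper_force: 0.0
```

move_arm:
  increments:
    - {"jaw": 0.2,"dx": -0.0182,"dy": 0.0303,"dz": 0,"twist": 0}
    - {"jaw": 0.2,"dx": -0.0182,"dy": 0.0303,"dz": 0,"twist": 0}
    - {"jaw": 0.2,"dx": -0.0182,"dy": 0.0303,"dz": 0,"twist": 0}
    - {"jaw": 0.2,"dx": -0.0182,"dy": 0.0303,"dz": 0,"twist": 0}
    - {"jaw": 0.2,"dx": -0.0182,"dy": 0.0303,"dz": 0,"twist": 0}
    - {"jaw": 0.2,"dx": -0.0182,"dy": 0.0303,"dz": 0,"twist": 0}
    - {"jaw": 0.2,"dx": -0.0182,"dy": 0.0303,"dz": 0,"twist": 0}
    - {"jaw": 0.2,"dx": -0.0182,"dy": 0.0303,"dz": 0,"twist": 0}
    - {"jaw": 0.2,"dx": -0.0182,"dy": 0.0303,"dz": 0,"twist": 0}
    - {"jaw": 0.2,"dx": -0.0182,"dy": 0.0303,"dz": 0,"twist": 0}
    - {"jaw": 0.2,"dx": -0.0182,"dy": 0.0303,"dz": 0,"twist": 0}
    - {"jaw": 0.2,"dx": -0.0182,"dy": 0.0303,"dz": 0,"twist": 0}

```text
t: 3.75
eef_pos: [0.4598, 0.2005, 0.2925]
ee_rot: [3.141, 0.001, -2.84]
force: [0.4, -0.4, 0.6]
width: 0.0529
gripper_force: 0.0
```

```bash
python3 - <<'E'
from h import *
s=arm.get_state();print({k:np.round(s[k],3).tolist() for k in["t","q","eef_pos","ee_rot","width"]})
i=arm.camera_info("wrist");img=arm.grab_frame("wrist");cv2.imwrite("pics/w2.png",img)
print("jig",rect("wrist","jig",.012,i))
for n in["gauge","jig","end_stop","side_rail"]: print(n,[(np.round(d["position"],3).tolist(),round(d["score"],2)) for d in arm.pinpoint("wrist",n)[:2]])
print("gauge",rect("wrist","gauge",.06,i))
np.savez("w1",K=i["K"],E=i["extrinsics"],k1=i["k1"])
E
```

```text
{'t': 3.75, 'q': [0.804, 0.07, -0.362, 0.0, -1.138, -2.073], 'eef_pos': [0.46, 0.2, 0.292], 'ee_rot': [3.141, 0.001, -2.84], 'width': 0.053}
jig [(0.72, [[470.5, 195.1], [188.1, 161.8], 16.0], [247.0, 167.0])]
gauge [([0.522, 0.216, 0.008], 0.89)]
jig [([0.473, 0.193, -0.004], 0.57)]
end_stop [([0.544, 0.212, 0.01], 0.57)]
side_rail [([0.462, 0.243, 0.009], 0.83)]
gauge [(0.88, [[510.9, 214.4], [31.7, 40.1], 87.2], [252.0, 225.0])]
```

View pics/w2.png

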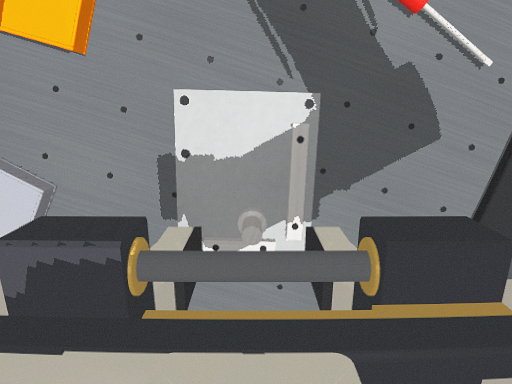

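The wrist view shows the jig at (247,167). Its side-rail face runs along column ~291, and the gauge foot is at (252,220).

```bash
python3 - <<'E'
from h import *
d=np.load("w1.npz");i=dict(K=d["K"],extrinsics=d["E"],k1=float(d["k1"]))
img=cv2.imread("pics/w2.png")
print("foot",proj("w",[(252,220)],.024,i),"top",proj("w",[(253,239)],.06,i))
a=proj("w",[(174,89),(320,94)],.012,i);print(a,np.degrees(np.arctan2(*(a[1]-a[0])[[0,1]])))
b=proj("w",[(291,124),(288,222)],.022,i);print(b,np.degrees(np.arctan2(*(b[1]-b[0])[[1,0]])))
c=np.vstack([img[80:260,165:335]]);cv2.imwrite("pics/c2.png",cv2.resize(c,None,fx=3.3,fy=3.3,interpolation=2))
E
```

```text
foot [[0.51632816 0.21749432]] top [[0.52419689 0.22109731]]
[[0.40287911 0.09407773]
 [0.36104642 0.24647092]] -15.349881099442726
[[0.40070805 0.22550814]
 [0.50699853 0.25819774]] 17.095263949376008
```

View pics/c2.png

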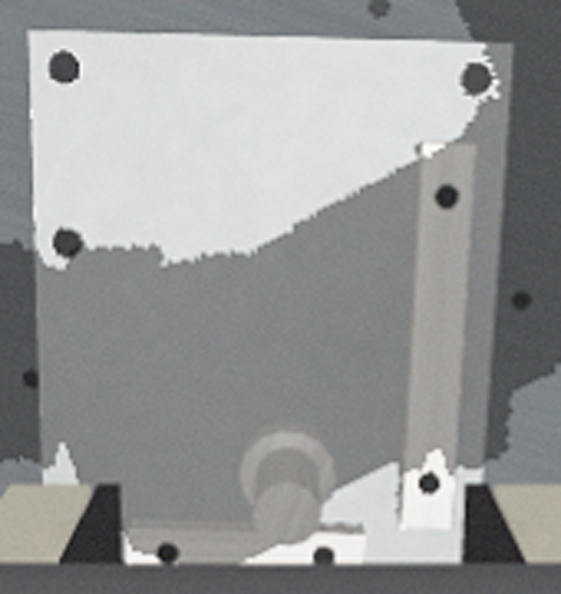

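move_arm:
  increments:
    - {"jaw": 0.2,"dx": -0.0212,"dy": -0.0005,"dz": 0,"twist": 0}
    - {"jaw": 0.2,"dx": -0.0212,"dy": -0.0005,"dz": 0,"twist": 0}
    - {"jaw": 0.2,"dx": -0.0212,"dy": -0.0004,"dz": 0,"twist": 0}
    - {"jaw": 0.2,"dx": 0,"dy": 0,"dz": 0.035,"twist": 0}
    - {"jaw": 0.2,"dx": 0,"dy": 0,"dz": 0.035,"twist": 0}
    - {"jaw": 0.2,"dx": 0,"dy": 0,"dz": 0.035,"twist": 0}
    - {"jaw": 0.2,"dx": 0,"dy": 0,"dz": 0.035,"twist": 0}
    - {"jaw": 0.2,"dx": 0,"dy": 0,"dz": 0.035,"twist": 0}
    - {"jaw": 0.2,"dx": 0,"dy": 0,"dz": 0.0225,"twist": 0}

```text
t: 4.85
eef_pos: [0.5198, 0.2141, 0.0921]
ee_rot: [-3.141, -0.002, -2.843]
force: [0.1, -1.1, -0.2]
width: 0.0525
gripper_force: 0.0
```

move_arm:
  increments:
    - {"jaw": -1,"dx": 0,"dy": 0,"dz": 0,"twist": 0}
    - {"jaw": -1,"dx": 0,"dy": 0,"dz": 0,"twist": 0}
    - {"jaw": -1,"dx": 0,"dy": 0,"dz": 0,"twist": 0}
    - {"jaw": -1,"dx": 0,"dy": 0,"dz": 0,"twist": 0}
    - {"jaw": -1,"dx": 0,"dy": 0,"dz": 0,"twist": 0}
    - {"jaw": -1,"dx": 0,"dy": 0,"dz": 0,"twist": 0}
    - {"jaw": -1,"dx": 0,"dy": 0,"dz": 0,"twist": 0}
    - {"jaw": -1,"dx": 0,"dy": 0,"dz": 0,"twist": 0}
  force: 25

```text
t: 5.52
eef_pos: [0.5217, 0.2167, 0.0965]
ee_rot: [3.141, 0.003, -2.84]
force: [-1.3, -0.2, 8.0]
width: 0.0209
gripper_force: 25.0
```

move_arm:
  increments:
    - {"jaw": -1,"dx": 0,"dy": 0,"dz": -0.025,"twist": 0}
    - {"jaw": -1,"dx": 0,"dy": 0,"dz": -0.025,"twist": 0}
    - {"jaw": -1,"dx": 0,"dy": 0,"dz": -0.03,"twist": 0}
    - {"jaw": -1,"dx": 0.0013,"dy": -0.034,"dz": 0,"twist": 0}
    - {"jaw": -1,"dx": 0.0013,"dy": -0.034,"dz": 0,"twist": 0}
    - {"jaw": -1,"dx": 0.0013,"dy": -0.034,"dz": 0,"twist": 0}
    - {"jaw": -1,"dx": 0.0013,"dy": -0.034,"dz": 0,"twist": 0}
    - {"jaw": -1,"dx": 0.0013,"dy": -0.034,"dz": 0,"twist": 0}
    - {"jaw": -1,"dx": 0.0013,"dy": -0.034,"dz": 0,"twist": 0}
    - {"jaw": -1,"dx": 0.0013,"dy": -0.034,"dz": 0,"twist": 0}
    - {"jaw": -1,"dx": 0.0013,"dy": -0.034,"dz": 0,"twist": 0}
    - {"jaw": -1,"dx": 0.0013,"dy": -0.034,"dz": 0,"twist": 0}

```text
t: 6.52
eef_pos: [0.6004, -0.0812, 0.1751]
ee_rot: [3.141, 0.0, -2.841]
force: [1.0, 1.5, -1.8]
width: 0.0208
gripper_force: 25.0
```

move_arm:
  increments:
    - {"jaw": -1,"dx": 0,"dy": 0,"dz": 0,"twist": 0}
    - {"jaw": -1,"dx": 0,"dy": 0,"dz": 0,"twist": 0}

```text
t: 6.68
eef_pos: [0.6003, -0.0815, 0.1746]
ee_rot: [3.141, -0.0, -2.844]
force: [-0.6, 0.1, -1.5]
width: 0.0207
gripper_force: 25.0
```

```bash
python3 - <<'E'
from h import *
s=arm.get_state();print({k:np.round(s[k],4).tolist() for k in["t","eef_pos","ee_rot","width","force"]})
c="scene"
i=arm.camera_info(c);img=arm.grab_frame(c)
for n in["gauge","tray"]: print(n,[(np.round(d["position"],3).tolist(),round(d["score"],2)) for d in arm.pinpoint(c,n)[:5]])
cv2.imwrite("pics/s3.png",cv2.resize(img[130:270,170:350],None,fx=4,fy=4,interpolation=2))
E
```

```text
{'t': 6.6833, 'eef_pos': [0.6003, -0.0815, 0.1746], 'ee_rot': [3.1414, -0.0002, -2.8441], 'width': 0.0207, 'force': [-0.6168, 0.0777, -1.4995]}
gauge [([0.601, -0.082, 0.088], 0.61)]
tray [([0.236, -0.451, 0.002], 0.97), ([0.334, -0.064, -0.002], 0.83), ([0.602, -0.081, 0.001], 0.64)]
```

View pics/s3.png

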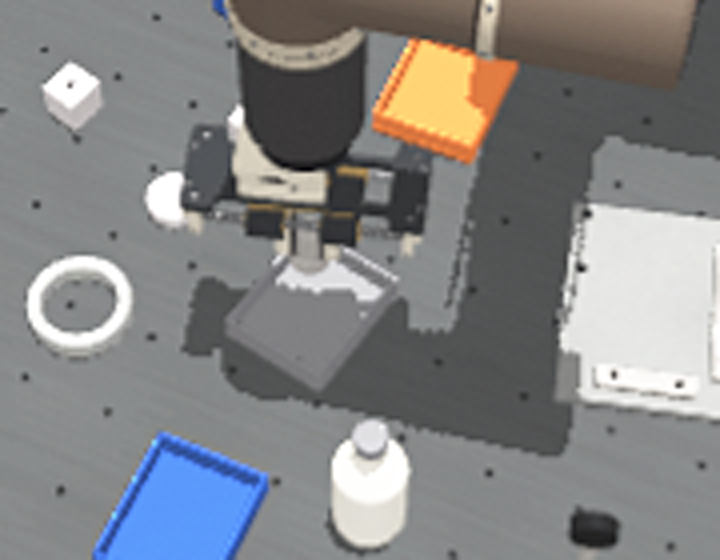

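The gauge hangs upright, with its foot at crop (310,260) above the grey tray. Lowering it now.

move_arm:
  increments:
    - {"jaw": -1,"dx": 0,"dy": 0,"dz": 0.03,"twist": 0}
    - {"jaw": -1,"dx": 0,"dy": 0,"dz": 0.03,"twist": 0}
    - {"jaw": -1,"dx": 0,"dy": 0,"dz": 0.016,"twist": 0}
    - {"jaw": -1,"dx": 0,"dy": 0,"dz": 0.005,"twist": 0}
    - {"jaw": -1,"dx": 0,"dy": 0,"dz": 0.003,"twist": 0}
    - {"jaw": -1,"dx": 0,"dy": 0,"dz": 0,"twist": 0}
    - {"jaw": -1,"dx": 0,"dy": 0,"dz": 0,"twist": 0}

```text
t: 7.42
eef_pos: [0.6013, -0.0791, 0.0919]
ee_rot: [-3.141, 0.002, -2.84]
force: [0.1, -0.1, -1.3]
width: 0.0212
gripper_force: 25.0
```

move_arm:
  increments:
    - {"jaw": -1,"dx": 0,"dy": 0,"dz": 0.0015,"twist": 0}
    - {"jaw": -1,"dx": 0,"dy": 0,"dz": 0.001,"twist": 0}
    - {"jaw": -1,"dx": 0,"dy": 0,"dz": 0.001,"twist": 0}
    - {"jaw": -1,"dx": 0,"dy": 0,"dz": 0,"twist": 0}
    - {"jaw": -1,"dx": 0,"dy": 0,"dz": 0,"twist": 0}

```text
t: 7.83
eef_pos: [0.601, -0.0796, 0.0885]
ee_rot: [-3.141, 0.002, -2.841]
force: [-3.0, 1.2, 6.1]
width: 0.0211
gripper_force: 25.0
```

Contact, at 6 N upward. Releasing and lifting.

move_arm:
  increments:
    - {"jaw": -0.15,"dx": 0,"dy": 0,"dz": 0,"twist": 0}
    - {"jaw": -0.15,"dx": 0,"dy": 0,"dz": 0,"twist": 0}
    - {"jaw": -0.15,"dx": 0,"dy": 0,"dz": 0,"twist": 0}
    - {"jaw": -0.15,"dx": 0,"dy": 0,"dz": 0,"twist": 0}
    - {"jaw": -0.15,"dx": 0,"dy": 0,"dz": -0.02,"twist": 0}
    - {"jaw": -0.15,"dx": 0,"dy": 0,"dz": -0.035,"twist": 0}
    - {"jaw": -0.15,"dx": 0,"dy": 0,"dz": -0.035,"twist": 0}
    - {"jaw": 0.3,"dx": 0,"dy": 0,"dz": -0.035,"twist": 0}

```text
t: 8.5
eef_pos: [0.6001, -0.0798, 0.2133]
ee_rot: [3.142, -0.001, -2.841]
force: [1.5, -0.3, -0.4]
width: 0.0398
gripper_force: 0.0
```

move_arm:
  increments:
    - {"jaw": 0.5,"dx": 0.0294,"dy": -0.0097,"dz": -0.0086,"twist": 0}
    - {"jaw": 0.5,"dx": 0.0294,"dy": -0.0097,"dz": -0.0086,"twist": 0}
    - {"jaw": 0.5,"dx": 0.0294,"dy": -0.0097,"dz": -0.0086,"twist": 0}
    - {"jaw": 0.5,"dx": 0.0294,"dy": -0.0097,"dz": -0.0086,"twist": 0}
    - {"jaw": 0.5,"dx": 0.0294,"dy": -0.0097,"dz": -0.0086,"twist": 0}
    - {"jaw": 0.5,"dx": 0.0294,"dy": -0.0097,"dz": -0.0086,"twist": 0}
    - {"jaw": 0.5,"dx": 0.0294,"dy": -0.0097,"dz": -0.0086,"twist": 0}
    - {"jaw": 0.5,"dx": 0,"dy": 0,"dz": 0,"twist": 0.1}
    - {"jaw": 0.5,"dx": 0,"dy": 0,"dz": 0,"twist": 0.1}
    - {"jaw": 0.5,"dx": 0,"dy": 0,"dz": 0,"twist": 0.1}
    - {"jaw": 0.5,"dx": 0,"dy": 0,"dz": 0,"twist": 0.09}
    - {"jaw": 0.5,"dx": 0,"dy": 0,"dz": 0,"twist": 0}

```text
t: 9.5
eef_pos: [0.4238, -0.2056, 0.2724]
ee_rot: [3.141, 0.0, 3.048]
force: [-0.3, -0.9, -0.5]
width: 0.0657
gripper_force: 0.0
```

```bash
python3 - <<'E'
from h import *
s=arm.get_state();print({k:np.round(s[k],4).tolist() for k in["t","q","eef_pos","ee_rot","width","force"]})
i=arm.camera_info("wrist");img=arm.grab_frame("wrist")
print("blank",rect("wrist","blank",.04,i))
for n in["blank"]: print(n,[(np.round(d["position"],3).tolist(),round(d["score"],2)) for d in arm.pinpoint("wrist",n)[:2]])
np.savez("w3",K=i["K"],E=i["extrinsics"],k1=i["k1"])
cv2.imwrite("pics/w3.png",cv2.resize(img[90:240,165:340],None,fx=3.5,fy=3.5,interpolation=2))
arm.grab_frame("scene");print([(np.round(d["position"],3).tolist(),round(d["score"],2)) for d in arm.pinpoint("scene","gauge")[:2]])
E
```

```text
{'t': 9.5, 'q': [-0.0323, 0.0324, -0.4502, -0.0001, -1.0879, -1.632], 'eef_pos': [0.4238, -0.2056, 0.2724], 'ee_rot': [3.1415, 0.0002, 3.048], 'width': 0.0657, 'force': [-0.3208, -0.8716, -0.4882]}
blank [(0.77, [[432.4, -203.0], [36.8, 75.1], 83.6], [260.0, 176.0])]
blank [([0.434, -0.2, 0.001], 0.64)]
[([0.602, -0.08, 0.007], 0.55)]
```

View pics/w3.png

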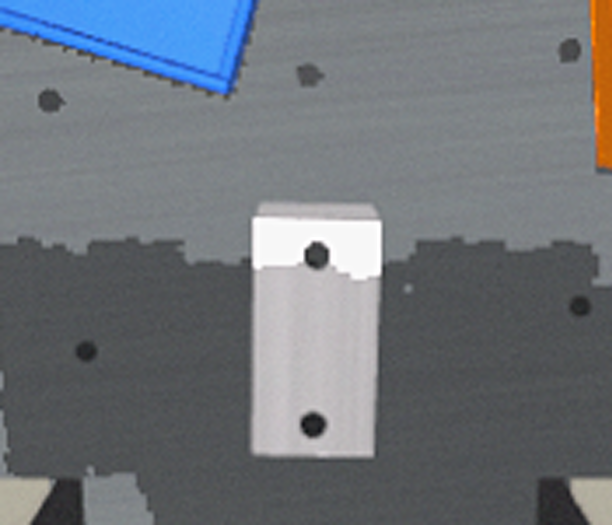

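The crop shows the block's top face at corners (253,216), (382,219), (375,458), (251,455), with both hole marks visible.

```bash
python3 - <<'E'
from h import *
d=np.load("w3.npz");i=dict(K=d["K"],extrinsics=d["E"],k1=float(d["k1"]))
p=np.array([(253,216),(382,219),(375,458),(251,455),(316,255),(313,425)])/3.5+[165,90]
w=proj("w",p,.04,i);print(w.round(4))
c=w[:4].mean(0);l=(w[2]+w[3]-w[0]-w[1])/2;a=np.arctan2(l[1],l[0]);h=w[5]-w[4];print(c,np.linalg.norm(l),a,np.arctan2(h[1],h[0]))
y=3.048;dd=c-[.4238,-.2056]
print("dx,dy",dd@[np.cos(y),np.sin(y)],dd@[np.sin(y),-np.cos(y)])
E
```

```text
[[ 0.398  -0.2176]
 [ 0.4022 -0.1817]
 [ 0.4725 -0.1893]
 [ 0.4682 -0.2256]
 [ 0.4107 -0.2011]
 [ 0.4606 -0.2066]]
[ 0.43524599 -0.20356714] 0.07063960637250431 -0.11028117124473658 -0.10928759097952494
dx,dy -0.011205911126180898 0.003093655943794356
```

move_arm:
  increments:
    - {"jaw": 0.5,"dx": -0.0112,"dy": 0.0031,"dz": 0,"twist": 0.016}
    - {"jaw": 0.5,"dx": 0,"dy": 0,"dz": 0.034,"twist": 0}
    - {"jaw": 0.5,"dx": 0,"dy": 0,"dz": 0.034,"twist": 0}
    - {"jaw": 0.5,"dx": 0,"dy": 0,"dz": 0.034,"twist": 0}
    - {"jaw": 0.5,"dx": 0,"dy": 0,"dz": 0.034,"twist": 0}
    - {"jaw": 0.5,"dx": 0,"dy": 0,"dz": 0.034,"twist": 0}
    - {"jaw": 0.5,"dx": 0,"dy": 0,"dz": 0.022,"twist": 0}
    - {"jaw": 0.5,"dx": 0,"dy": 0,"dz": 0,"twist": 0}

```text
t: 10.42
eef_pos: [0.4333, -0.203, 0.0762]
ee_rot: [-3.141, -0.008, 3.036]
force: [0.1, 0.1, -0.4]
width: 0.0659
gripper_force: 0.0
```

move_arm:
  increments:
    - {"jaw": -1,"dx": 0,"dy": 0,"dz": 0,"twist": 0}
    - {"jaw": -1,"dx": 0,"dy": 0,"dz": 0,"twist": 0}
    - {"jaw": -1,"dx": 0,"dy": 0,"dz": 0,"twist": 0}
    - {"jaw": -1,"dx": 0,"dy": 0,"dz": 0,"twist": 0}
    - {"jaw": -1,"dx": 0,"dy": 0,"dz": 0,"twist": 0}
    - {"jaw": -1,"dx": 0,"dy": 0,"dz": 0,"twist": 0}
    - {"jaw": -1,"dx": 0,"dy": 0,"dz": 0,"twist": 0}
  force: 40

```text
t: 11.0
eef_pos: [0.4363, -0.2035, 0.0817]
ee_rot: [-3.142, 0.003, 3.037]
force: [-1.3, 0.7, 9.1]
width: 0.0356
gripper_force: 40.0
```

move_arm:
  increments:
    - {"jaw": -1,"dx": 0,"dy": 0,"dz": -0.02,"twist": 0}
    - {"jaw": -1,"dx": 0,"dy": 0,"dz": -0.03,"twist": 0}
    - {"jaw": -1,"dx": 0,"dy": 0,"dz": -0.03,"twist": 0}
    - {"jaw": -1,"dx": 0,"dy": 0,"dz": -0.02,"twist": 0}
    - {"jaw": -1,"dx": -0.0008,"dy": 0.0353,"dz": 0,"twist": 0}
    - {"jaw": -1,"dx": -0.0008,"dy": 0.0353,"dz": 0,"twist": 0}
    - {"jaw": -1,"dx": -0.0008,"dy": 0.0353,"dz": 0,"twist": 0}
    - {"jaw": -1,"dx": -0.0008,"dy": 0.0353,"dz": 0,"twist": 0}
    - {"jaw": -1,"dx": -0.0008,"dy": 0.0353,"dz": 0,"twist": 0}
    - {"jaw": -1,"dx": -0.0008,"dy": 0.0353,"dz": 0,"twist": 0}
    - {"jaw": -1,"dx": -0.0008,"dy": 0.0353,"dz": 0,"twist": 0}
    - {"jaw": -1,"dx": -0.0008,"dy": 0.0353,"dz": 0,"twist": 0}

```text
t: 12.0
eef_pos: [0.4707, 0.0784, 0.1805]
ee_rot: [3.141, -0.0, 3.036]
force: [0.6, -1.2, -2.8]
width: 0.0356
gripper_force: 40.0
```

move_arm:
  increments:
    - {"jaw": -1,"dx": -0.0008,"dy": 0.0353,"dz": 0,"twist": 0}
    - {"jaw": -1,"dx": -0.0008,"dy": 0.0353,"dz": 0,"twist": 0}
    - {"jaw": -1,"dx": -0.0008,"dy": 0.0353,"dz": 0,"twist": 0}
    - {"jaw": -1,"dx": -0.0008,"dy": 0.0353,"dz": 0,"twist": 0}
    - {"jaw": -1,"dx": 0,"dy": 0,"dz": 0,"twist": -0.1}
    - {"jaw": -1,"dx": 0,"dy": 0,"dz": 0,"twist": -0.1}
    - {"jaw": -1,"dx": 0,"dy": 0,"dz": 0,"twist": -0.1}
    - {"jaw": -1,"dx": 0,"dy": 0,"dz": 0,"twist": -0.069}
    - {"jaw": -1,"dx": 0,"dy": 0,"dz": 0,"twist": 0}

```text
t: 12.75
eef_pos: [0.4889, 0.2167, 0.1801]
ee_rot: [3.142, -0.001, -2.875]
force: [0.0, -0.4, -3.4]
width: 0.0358
gripper_force: 40.0
```

```bash
python3 - <<'E'
from h import *
s=arm.get_state();print({k:np.round(s[k],4).tolist() for k in["t","q","eef_pos","ee_rot","width","force"]})
i=arm.camera_info("wrist");img=arm.grab_frame("wrist")
for n in["blank","side_rail","end_stop","jig"]: print(n,[(np.round(d["position"],3).tolist(),round(d["score"],2)) for d in arm.pinpoint("wrist",n)[:2]])
np.savez("w4",K=i["K"],E=i["extrinsics"],k1=i["k1"])
cv2.imwrite("pics/w4.png",cv2.resize(img[:300],None,fx=1.56,fy=1.56,interpolation=2))
E
```

```text
{'t': 12.75, 'q': [0.7838, 0.2332, -0.4467, -0.0006, -0.8917, -2.0874], 'eef_pos': [0.4889, 0.2167, 0.1801], 'ee_rot': [3.1416, -0.0009, -2.8747], 'width': 0.0358, 'force': [0.0482, -0.4354, -3.3991]}
blank [([0.484, 0.221, 0.095], 0.63)]
side_rail [([0.464, 0.24, 0.01], 0.71)]
end_stop []
jig [([0.475, 0.19, -0.004], 0.71)]
```

View pics/w4.png

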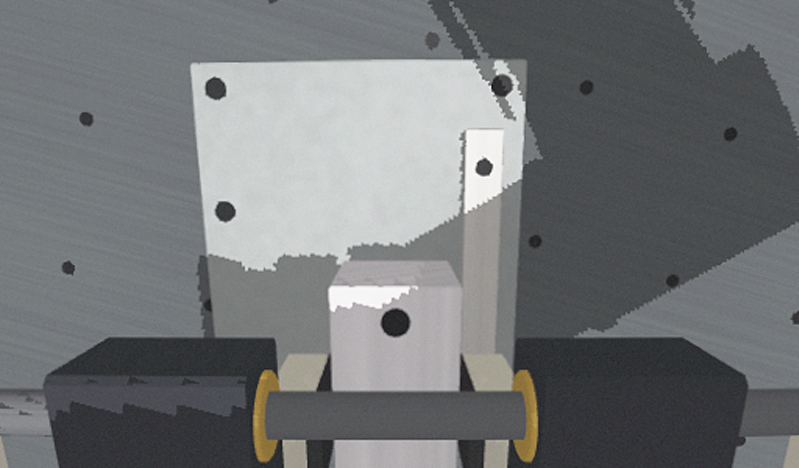

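The held block is level and the jig's near edge runs from (192,64) to (526,60). I'll work out their relative angle and the distance left.

```bash
python3 - <<'E'
from h import *
d=np.load("w4.npz");i=dict(K=d["K"],extrinsics=d["E"],k1=float(d["k1"]))
f=lambda L,z:proj("w",np.array(L)/1.5605,z,i)
a=f([(192,64),(526,60)],.012);b=f([(330,286),(461,286)],.138)
r=f([(466,130),(463,352)],.022)
for e in(a,b): v=e[1]-e[0];print(e.round(4),np.linalg.norm(v),np.arctan2(-v[0],v[1]))
v=r[1]-r[0];print("rail",r.round(4),np.arctan2(v[1],v[0]))
psi=np.arctan2(-(a[1]-a[0])[0],(a[1]-a[0])[1])
for p in (psi,.267):
    R=np.array([[np.cos(p),-np.sin(p)],[np.sin(p),np.cos(p)]])
    c1=a.mean(0)+R@[.1,0]; home=c1+R@[.035,.032]
    print("jigc",c1,"home",home, "edge blk centre", b.mean(0)+R@[.035,0], "rail y in jig",(R.T@(r-c1).T).T)
E
```

```text
[[0.4032 0.0945]
 [0.3604 0.246 ]] 0.15747764860783944 0.27527707225883746
[[0.4589 0.191 ]
 [0.4497 0.2247]] 0.034957209038324034 0.26678250688736865
rail [[0.3994 0.2269]
 [0.5038 0.2576]] 0.2857228789228652
jigc [0.47804575 0.19742918] home [0.50302996 0.23773786] edge blk centre [0.48801084 0.21738548] rail y in jig [[-0.06763916  0.04977716]
 [ 0.04117575  0.05091386]]
jigc [0.47826743 0.19663172] home [0.50358442 0.23673222] edge blk centre [0.48808843 0.21710637] rail y in jig [[-0.06805227  0.0500433 ]
 [ 0.0407495   0.05208062]]
```

move_arm:
  increments:
    - {"jaw": -1,"dx": 0,"dy": 0,"dz": 0.03,"twist": -0.006}
    - {"jaw": -1,"dx": 0,"dy": 0,"dz": 0.03,"twist": 0}
    - {"jaw": -1,"dx": 0,"dy": 0,"dz": 0.018,"twist": 0}
    - {"jaw": -1,"dx": 0,"dy": 0,"dz": 0.005,"twist": 0}
    - {"jaw": -1,"dx": 0,"dy": 0,"dz": 0,"twist": 0}
    - {"jaw": -1,"dx": 0,"dy": 0,"dz": 0,"twist": 0}
    - {"jaw": -1,"dx": 0,"dy": 0,"dz": 0,"twist": 0}

```text
t: 13.58
eef_pos: [0.4903, 0.2175, 0.0988]
ee_rot: [3.141, 0.002, -2.872]
force: [0.4, 0.7, -3.4]
width: 0.0355
gripper_force: 40.0
```

move_arm:
  increments:
    - {"jaw": -1,"dx": 0,"dy": 0,"dz": 0.001,"twist": 0}
    - {"jaw": -1,"dx": 0,"dy": 0,"dz": 0.001,"twist": 0}
    - {"jaw": -1,"dx": 0,"dy": 0,"dz": 0,"twist": 0}
    - {"jaw": -1,"dx": 0,"dy": 0,"dz": 0,"twist": 0}

```text
t: 13.92
eef_pos: [0.4895, 0.2169, 0.0958]
ee_rot: [3.141, 0.001, -2.872]
force: [0.8, -0.4, -3.5]
width: 0.036
gripper_force: 40.0
```

move_arm:
  increments:
    - {"jaw": -1,"dx": 0,"dy": 0,"dz": 0.001,"twist": 0}
    - {"jaw": -1,"dx": 0,"dy": 0,"dz": 0.0005,"twist": 0}
    - {"jaw": -1,"dx": 0,"dy": 0,"dz": 0,"twist": 0}
    - {"jaw": -1,"dx": 0,"dy": 0,"dz": 0,"twist": 0}

```text
t: 14.25
eef_pos: [0.4895, 0.2169, 0.0938]
ee_rot: [-3.142, -0.0, -2.872]
force: [0.6, 1.0, -3.6]
width: 0.0356
gripper_force: 40.0
```

move_arm:
  increments:
    - {"jaw": -1,"dx": 0,"dy": 0,"dz": 0.0007,"twist": 0}
    - {"jaw": -1,"dx": 0,"dy": 0,"dz": 0.0005,"twist": 0}
    - {"jaw": -1,"dx": 0,"dy": 0,"dz": 0,"twist": 0}
    - {"jaw": -1,"dx": 0,"dy": 0,"dz": 0,"twist": 0}

```text
t: 14.58
eef_pos: [0.4894, 0.2168, 0.0937]
ee_rot: [-3.142, 0.0, -2.871]
force: [-5.3, -1.6, 8.9]
width: 0.0357
gripper_force: 40.0
```

move_arm:
  increments:
    - {"jaw": -1,"dx": 0,"dy": 0,"dz": -0.0012,"twist": 0}
    - {"jaw": -1,"dx": -0.004,"dy": 0.003,"dz": 0,"twist": 0}
    - {"jaw": -1,"dx": -0.005,"dy": 0.004,"dz": 0,"twist": 0}
    - {"jaw": -1,"dx": -0.005,"dy": 0.004,"dz": 0,"twist": 0}
    - {"jaw": -1,"dx": -0.001,"dy": 0,"dz": 0,"twist": 0}
    - {"jaw": -1,"dx": 0,"dy": 0,"dz": 0,"twist": 0}
    - {"jaw": -1,"dx": 0,"dy": 0,"dz": 0,"twist": 0}

```text
t: 15.17
eef_pos: [0.5013, 0.2318, 0.0938]
ee_rot: [3.141, 0.0, -2.872]
force: [0.6, 0.0, -2.0]
width: 0.0357
gripper_force: 40.0
```

move_arm:
  increments:
    - {"jaw": -1,"dx": -0.001,"dy": 0,"dz": 0,"twist": 0}
    - {"jaw": -1,"dx": -0.001,"dy": 0,"dz": 0,"twist": 0}
    - {"jaw": -1,"dx": -0.001,"dy": 0,"dz": 0,"twist": 0}
    - {"jaw": -1,"dx": 0,"dy": 0,"dz": 0,"twist": 0}
    - {"jaw": -1,"dx": 0,"dy": 0,"dz": 0,"twist": 0}

```text
t: 15.58
eef_pos: [0.5039, 0.2321, 0.0938]
ee_rot: [-3.141, -0.0, -2.872]
force: [0.0, -0.4, -2.4]
width: 0.0358
gripper_force: 40.0
```

move_arm:
  increments:
    - {"jaw": -1,"dx": 0,"dy": 0.001,"dz": 0,"twist": 0}
    - {"jaw": -1,"dx": 0,"dy": 0.001,"dz": 0,"twist": 0}
    - {"jaw": -1,"dx": 0,"dy": 0,"dz": 0,"twist": 0}
    - {"jaw": -1,"dx": 0,"dy": 0,"dz": 0,"twist": 0}

```text
t: 15.92
eef_pos: [0.5033, 0.2343, 0.0938]
ee_rot: [3.142, 0.0, -2.872]
force: [0.8, -1.0, -3.2]
width: 0.0356
gripper_force: 40.0
```

move_arm:
  increments:
    - {"jaw": -1,"dx": -0.001,"dy": 0,"dz": 0,"twist": 0}
    - {"jaw": -1,"dx": -0.001,"dy": 0,"dz": 0,"twist": 0}
    - {"jaw": -1,"dx": 0,"dy": 0,"dz": 0,"twist": 0}
    - {"jaw": -1,"dx": 0,"dy": 0,"dz": 0,"twist": 0}

```text
t: 16.25
eef_pos: [0.5044, 0.2345, 0.0938]
ee_rot: [-3.141, -0.002, -2.872]
force: [-5.8, 0.0, 1.8]
width: 0.0355
gripper_force: 40.0
```

move_arm:
  increments:
    - {"jaw": -1,"dx": 0,"dy": 0.001,"dz": 0,"twist": 0}
    - {"jaw": -1,"dx": 0,"dy": 0.0005,"dz": 0,"twist": 0}
    - {"jaw": -1,"dx": 0,"dy": 0,"dz": 0,"twist": 0}
    - {"jaw": -1,"dx": 0,"dy": 0,"dz": 0,"twist": 0}

```text
t: 16.58
eef_pos: [0.5042, 0.235, 0.0938]
ee_rot: [-3.14, -0.002, -2.872]
force: [-3.7, -4.4, 2.0]
width: 0.0358
gripper_force: 40.0
```

move_arm:
  increments:
    - {"jaw": -1,"dx": 0,"dy": 0.001,"dz": 0,"twist": 0}
    - {"jaw": -1,"dx": 0,"dy": 0.0005,"dz": 0,"twist": 0}
    - {"jaw": -1,"dx": 0,"dy": 0,"dz": 0,"twist": 0}
    - {"jaw": -1,"dx": 0,"dy": 0,"dz": 0,"twist": 0}

```text
t: 16.92
eef_pos: [0.5038, 0.2363, 0.0938]
ee_rot: [-3.14, -0.002, -2.872]
force: [-2.8, -4.8, 3.7]
width: 0.0358
gripper_force: 40.0
```

Still sliding under friction, not yet on the rail. Continuing.

move_arm:
  increments:
    - {"jaw": -1,"dx": 0,"dy": 0.001,"dz": 0,"twist": 0}
    - {"jaw": -1,"dx": 0,"dy": 0.0005,"dz": 0,"twist": 0}
    - {"jaw": -1,"dx": 0,"dy": 0,"dz": 0,"twist": 0}
    - {"jaw": -1,"dx": 0,"dy": 0,"dz": 0,"twist": 0}

```text
t: 17.25
eef_pos: [0.5037, 0.2368, 0.0938]
ee_rot: [-3.139, -0.003, -2.872]
force: [0.1, -8.6, 2.2]
width: 0.0356
gripper_force: 40.0
```

move_arm:
  increments:
    - {"jaw": -1,"dx": 0,"dy": 0.001,"dz": 0,"twist": 0}
    - {"jaw": -1,"dx": 0,"dy": 0.0005,"dz": 0,"twist": 0}
    - {"jaw": -1,"dx": 0,"dy": 0,"dz": 0,"twist": 0}
    - {"jaw": -1,"dx": 0,"dy": 0,"dz": 0,"twist": 0}

```text
t: 17.58
eef_pos: [0.5036, 0.2371, 0.0938]
ee_rot: [-3.137, -0.003, -2.872]
force: [5.8, -17.1, 3.4]
width: 0.0357
gripper_force: 40.0
```

move_arm:
  increments:
    - {"jaw": -1,"dx": -0.001,"dy": 0,"dz": 0,"twist": 0}
    - {"jaw": -1,"dx": -0.0005,"dy": 0,"dz": 0,"twist": 0}
    - {"jaw": -1,"dx": 0,"dy": 0,"dz": 0,"twist": 0}
    - {"jaw": -1,"dx": 0,"dy": 0,"dz": 0,"twist": 0}

```text
t: 17.92
eef_pos: [0.5038, 0.2371, 0.0938]
ee_rot: [-3.137, -0.005, -2.872]
force: [-2.4, -15.0, 8.6]
width: 0.0357
gripper_force: 40.0
```

move_arm:
  increments:
    - {"jaw": -1,"dx": -0.001,"dy": 0,"dz": 0,"twist": 0}
    - {"jaw": -1,"dx": -0.001,"dy": 0,"dz": 0,"twist": 0}
    - {"jaw": -1,"dx": 0,"dy": 0,"dz": 0,"twist": 0}
    - {"jaw": -1,"dx": 0,"dy": 0,"dz": 0,"twist": 0}

```text
t: 18.25
eef_pos: [0.5041, 0.2371, 0.0938]
ee_rot: [-3.136, -0.008, -2.873]
force: [-12.3, -13.9, 15.9]
width: 0.0356
gripper_force: 40.0
```

```bash
python3 - <<'E'
from h import *
s=arm.get_state();print({k:np.round(s[k],4).tolist() for k in["t","eef_pos","ee_rot","width","force","moment"]})
a=arm.grab_frame("top");b=arm.grab_frame("scene")
for n in ["gauge","blank","jig"]: print(n,[(np.round(d["position"],3).tolist(),round(d["score"],2)) for d in arm.pinpoint("scene",n)[:2]])
cv2.imwrite("pics/f.png",np.hstack([cv2.resize(b[155:275,y:y+120],(390,390),interpolation=2) for y in(190,275)]))
E
```

```text
{'t': 18.25, 'eef_pos': [0.5041, 0.2371, 0.0938], 'ee_rot': [-3.1363, -0.0085, -2.8726], 'width': 0.0356, 'force': [-12.2724, -13.8855, 15.9317], 'moment': [-5.1501, 3.8536, 0.227]}
gauge [([0.601, -0.079, 0.004], 0.63)]
blank [([0.501, 0.237, 0.013], 0.45)]
jig [([0.473, 0.195, 0.001], 0.67)]
```

View pics/f.png

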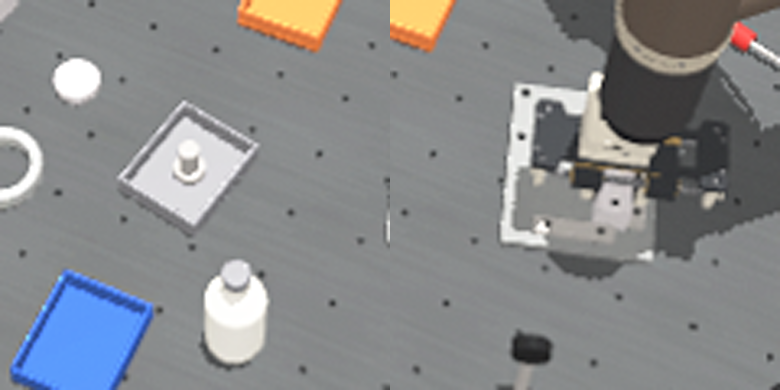

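The left crop shows the gauge standing in the grey tray at (190,160). The right crop shows the block in the corner at (615,205). I'll ease the downward load so the push goes into the stops rather than plate friction, then press a bit more on both.

move_arm:
  increments:
    - {"jaw": -1,"dx": 0,"dy": 0,"dz": -0.0014,"twist": 0}
    - {"jaw": -1,"dx": 0,"dy": 0,"dz": 0,"twist": 0}
    - {"jaw": -1,"dx": -0.0007,"dy": 0.001,"dz": 0,"twist": 0}
    - {"jaw": -1,"dx": -0.0007,"dy": 0,"dz": 0,"twist": 0}
    - {"jaw": -1,"dx": 0,"dy": 0,"dz": 0,"twist": 0}
    - {"jaw": -1,"dx": 0,"dy": 0,"dz": 0,"twist": 0}

```text
t: 19.0
eef_pos: [0.5043, 0.2374, 0.0941]
ee_rot: [-3.135, -0.011, -2.873]
force: [-9.5, -15.0, 9.2]
width: 0.0356
gripper_force: 40.0
```

move_arm:
  increments:
    - {"jaw": -1,"dx": -0.0007,"dy": 0.0008,"dz": -0.0006,"twist": 0}
    - {"jaw": -1,"dx": -0.0007,"dy": 0.0008,"dz": -0.0005,"twist": 0}
    - {"jaw": -1,"dx": 0,"dy": 0,"dz": 0,"twist": 0}
    - {"jaw": -1,"dx": 0,"dy": 0,"dz": 0,"twist": 0}
    - {"jaw": -1,"dx": 0,"dy": 0,"dz": 0,"twist": 0}

```text
t: 19.42
eef_pos: [0.5044, 0.2376, 0.0942]
ee_rot: [-3.133, -0.014, -2.873]
force: [-8.1, -20.3, 4.0]
width: 0.0359
gripper_force: 40.0
```

move_arm:
  increments:
    - {"jaw": -1,"dx": -0.001,"dy": 0,"dz": -0.0006,"twist": 0}
    - {"jaw": -1,"dx": -0.001,"dy": -0.0003,"dz": -0.0006,"twist": 0}
    - {"jaw": -1,"dx": 0,"dy": 0,"dz": 0,"twist": 0}
    - {"jaw": -1,"dx": 0,"dy": 0,"dz": 0,"twist": 0}
    - {"jaw": -1,"dx": 0,"dy": 0,"dz": 0,"twist": 0}

```text
t: 19.83
eef_pos: [0.5048, 0.2377, 0.0944]
ee_rot: [-3.133, -0.017, -2.874]
force: [-13.7, -16.8, 1.4]
width: 0.0359
gripper_force: 40.0
```

move_arm:
  increments:
    - {"jaw": -1,"dx": 0,"dy": 0,"dz": 0,"twist": 0}
    - {"jaw": -1,"dx": 0,"dy": 0,"dz": 0,"twist": 0}
    - {"jaw": -1,"dx": 0,"dy": 0,"dz": 0,"twist": 0}

```text
t: 20.08
eef_pos: [0.5048, 0.2377, 0.0944]
ee_rot: [-3.133, -0.017, -2.874]
force: [-13.4, -17.5, 1.6]
width: 0.0357
gripper_force: 40.0
```

```bash
python3 -c "
from station import arm
print(arm.job_done())"
```

```text
the job is handed in; nothing more can be done
None
```

The job is handed in: the gauge stands upright and released in the grey tray, and the long block is held pressed into the jig corner with about 18 N toward the end stop and 13 N toward the side rail, from the wrist force; the hand-in returned no verdict.

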